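# Put the kettle on and show a guest the coffee and the milk

## Task

A guest wants a white coffee: put the kettle on by lightly pressing its red switch fully down, then point straight down at the middle of the coffee jar's lid (the black lid) from just above it for a good two seconds, then point down in the same way at the clear tray of milk portions and finish there, still pointing (fingertips a few centimetres above the thing, not touching it). Do not pick anything up or shove the kettle along, leave the jars, milk, mugs, spoon and sweetener untouched where they stand, and travel well above the sugar and tea jars so that you never seem to point at them.

Things in the scene. Friction and masses are not known exactly. Their poses are not given: they have to be found in the camera images.
- kettle: cream jug kettle, 148 mm across at the foot, 221 mm tall, 1 to 2 kg, loose on a dark power base 20 mm high, 160 mm across, left or right on the worktop. Origin: centre of its underside, z up. Handle: a loop on its own -x side, reaching 133 mm from its axis, with a level top 196 mm above the origin, 34 mm wide, that carries the red switch. Spout on +x; lid knob up to 221 mm
- kettle_switch (a joint): red on-off paddle on the handle's top, 46 mm long (along the kettle's x), 28 mm wide, 8 mm thick, hinged at its end nearest the lid, 68 mm from the kettle's axis. 0 = off, free end raised about 13 mm; 0.28 rad = on, lying flat on the handle (hard stop). Pressing its outer part down takes 2 to 3 N; it stays where it is left
- switch_press (a point): the place to press: on the paddle's upper face, 35 mm out from its hinge, on its centre line; moves with the paddle. Off it stands about 0.234 m above the worktop, on about 0.224 m
- jar_stand: fixed light wooden board, 110 by 350 by 15 mm, long along its own y; the three jars stand on it in a row 120 mm apart, in any order. Origin: centre of its underside
- coffee_jar: loose round clip-top glass jar with black lid and dark brown coffee, 92 mm across, 126 mm tall; its wire clip reaches 53 mm from its axis. Origin: centre of its underside, z up
- coffee_jar_lid (a point): top centre of the coffee jar's black lid (91 mm across, slightly domed), about 0.141 m above the worktop
- sugar_jar: same jar with pink lid and white sugar; leave alone. Origin: centre of its underside
- sugar_jar_lid (a point): top centre of the pink lid
- tea_jar: same jar with mint green lid and pale brown tea; leave alone. Origin: centre of its underside
- tea_jar_lid (a point): top centre of the mint green lid
- milk_tray: loose open clear plastic tray, 110 mm (its x) by 190 mm (its y), 45 mm tall, walls and floor 4 mm, standing on the worktop on the side where the kettle is not. Origin: centre of its underside, z up
- milk0: one of four white milk portion tubs with green-topped foil, 41 mm across, 26 mm tall, loose in the tray. Origin: centre of its underside
- milk1: milk tub, as milk0
- milk2: milk tub, as milk0
- milk3: milk tub, as milk0
- mug: blue mug, 82 mm across, 95 mm tall, handle on its +y side, on a 5 mm marbled glass board near the robot. Origin: centre of its underside
- mug2: white mug, same shape, on the same board
- spoon: steel spoon 140 mm long, lying on the same board
- sweetener: white sweetener bottle with blue cap, 36 mm across, 70 mm tall, behind the jars. Origin: centre of its underside
There are look-alikes about, which are no part of the job. What is shaped like the kettle but yellow is not meant.

How it is judged:
By the outcome, as a careful person would: the job done as asked, in the order asked, and still so for the second after the job is handed in, with the robot touching nothing.
It also fails if it takes over 58 s, if anything falls off the work surface, if the arm or the gripper's body presses on something with over 40 N, if the wrist force passes 120 N, or if a joint passes its speed limit or range.

## Robot

A 7-joint arm with a two-finger parallel gripper is mounted at the origin on the work surface. World frame = base frame: x ahead of the robot, y to its left, z up, the work surface at z = 0. Lengths are in m, angles in rad, forces in N, time in s.
With the tool pointing down it reaches from about 0.425 to 0.925 m from the base axis. Payload 6.8 kg.
Tool frame: the origin (TCP) lies between the finger pads, 19 mm behind the fingertips; this is the grasp point; z points along the fingers, y is the line along which they close (so a half turn about z gives the same grasp; the last joint's range is limited). The gripper opens to 85 mm and grips with 20 to 120 N. Pads are 22 mm wide; open, the fingers measure 114 mm over their backs; the gripper's body (76 mm by 85 mm) begins 54 mm behind the grasp point. The pads swing forward as they close: fully open they stand 13 mm farther back than shut.
Start: joints at [1.23, 0.477, 0.022, 1.555, -0.011, 1.109, -0.083], TCP at [0.156, -0.657, 0.25] pointing down, gripper open.
Joint ranges: [-2.96, 2.96], [-0.34, 2.1], [-1.41, 1.46], [0.24, 2.44], [-1.37, 4.51], [0.17, 1.92], [-2.96, 2.96]. Speed limits (rad/s): [2.39, 2.39, 3.14, 3.14, 3.14, 3.14, 3.14].

## Interface

Orientations are given as a rotation vector (axis times angle).
In Python, from bench import telemetry, grab_frame, calibration, order, silhouettes gives the robot as it stands.
- The arm moves only by the tool apply_moves, never from a script. Its argument "moves" is a list of rows, each a list of 7 numbers: the turn, a rotation vector about the tool's x, y, z scaled (see below), then the shift along the tool's x, y, z scaled (see below), then the opening, from -1 (shut) to 1 (fully open). A call has exactly 8 rows; each row shifts and turns the commanded pose from where the row before left it, along the tool's axes as they then stand; what a row does not reach is not made up. The controller multiplies each number of a shift by 1000 mm and each number of a turn by 6 degrees. A row lasts 1/12 s, in which the tool goes at most 41.7 mm and 7.16 degrees, less where a joint would pass 70% of its speed; a pose out of reach is approached as far as the arm can. A call with a number of a shift or a turn outside -1 to 1 is refused whole. A call with a gripper value outside its range is refused whole. The fingers move at their own pace and stop on an object; "grip_force" is the grip in N (left out, the last holds). Time passes only in rows, so rows that do not move let the fingers close, or fill a call up. It gives the time, the measured TCP pose, the force, the opening and the grip force at its end, in the units of the state.
- telemetry.get_obs(): the state, without advancing time (a new reading comes with each control period).
- grab_frame(name): name is "scene" or "top" or "wrist"; returns the picture (420x560x3 uint8, blue, green, red); there is no depth.
- calibration(name): a dict with "fx", "fy", "cx", "cy" (pixels), "k1" (the pictures are not rectified: a ray, as slopes to the right and down, at radius r is drawn at 1 + k1 r^2 times it, then the intrinsics apply), "world_from_camera" (4x4, takes a point from camera to world coordinates); the wrist camera has in their place "mount" (4x4, takes a point from camera to tool coordinates, whose origin is the TCP and whose axes are the flange's). Camera axes: x right, y down, z forward; pixel columns grow to the right and rows downward; lengths in m; the calibration is good to about 2 mm. A picture is of the moment at which its call begins: read the wrist's pose just before it. calibration takes no time and is no camera call.
- order.hand_in(): hands the job in; it is judged then, once.
Trained networks look in the newest picture that a camera, given by its name, has taken for a name from the list of things; names that differ only in an ending like _2 or _b are one class to them, and where a whole thing is asked for, a point or a joint stands for the part that bears it (a point fixed in the world has none). Each returns a list of dicts, best first, with "p" (0 to 1); they miss things now and then, are a little off and sometimes report something else, mostly with a low value. They report only what shows in the picture. A call takes as long as a camera call. They do not tell look-alikes from the thing itself.
- silhouettes(thing, camera): "mask" (420x560 bool, what is visible of it) and "extent" ([centre column, centre row, width, height] in pixels, round what is visible of it).
The state is a dict: "clock": time; "joints": joint angles; "qvel": joint speeds; "tau": joint torques, N m; "tcp_pos": TCP position; "orientation": TCP orientation; "contact_force": force on the tool from outside, world axes, zero at the start; "moment": the same for the moment, N m; "grip_width": finger opening in m; "gripper_force": force on a finger pad.
Only numpy, scipy, OpenCV 4.12 (cv2) and the standard library are available. Lean on these libraries where they do the work, as an engineer would, in place of code of your own. Each camera call takes 0.05 s, during which the arm holds its last target. There are 200 camera calls.

## Working session

There is one attempt and no reset: what is moved stays moved. The work goes in short steps, Python scripts to look and compute and a tool call to move; the robot and the scene stay as the last step left them, time stands still between calls to the robot, and variables do not carry over. Pictures are saved under pics/ and viewed, at most 10 in all, crops included, and the job is handed in when it is done.

Besides the shell and the picture viewer there is one more tool, called after "Emit:" in YAML: its name, and indented under it one key for each argument. apply_moves: Moves the arm, as the interface text tells. Its arguments: {"type":"object","properties":{"moves":{"type":"array"},"grip_force":{"type":"number"}},"required":["moves"]}

```bash
mkdir -p pics; ls
cat > h.py <<'E'
import numpy as np, cv2
from bench import telemetry, grab_frame, calibration, order, silhouettes
from scipy.spatial.transform import Rotation as R
def ray(cam,u,v):
    c=calibration(cam); x=(u-c['cx'])/c['fx']; y=(v-c['cy'])/c['fy']
    a,b=x,y
    for _ in range(30):
        s=1+c['k1']*(a*a+b*b); a,b=x/s,y/s
    T=np.array(c['world_from_camera']); return T[:3,3],T[:3,:3]@np.array([a,b,1])
def atz(cam,u,v,z):
    o,d=ray(cam,u,v); return o+d*(z-o[2])/d[2]
def proj(cam,p):
    c=calibration(cam); T=np.array(c['world_from_camera']); q=T[:3,:3].T@(np.array(p)-T[:3,3])
    a,b=q[:2]/q[2]; s=1+c['k1']*(a*a+b*b); return np.array([c['fx']*a*s+c['cx'],c['fy']*b*s+c['cy']])
E
python3 - <<'E'
from h import *
s=telemetry.get_obs(); print(s)
for n in('scene','top'):
    cv2.imwrite(f'pics/{n}0.png',grab_frame(n)); print(n,calibration(n))
for n in('kettle','kettle_switch','coffee_jar','coffee_jar_lid','sugar_jar','tea_jar','milk_tray','sweetener','mug'):
    for c in('scene','top'):
        print(n,c,[(round(d['p'],2),np.round(d['extent'],1).tolist()) for d in silhouettes(n,c)[:3]])
E
```

```text
pics
{'clock': 0.0, 'joints': array([ 1.22991552,  0.47779486,  0.02229752,  1.55650277, -0.01147636,
        1.10931174, -0.0831308 ]), 'qvel': array([-0.00036807,  0.00212009, -0.00028335,  0.00139448, -0.00078681,
        0.00075043,  0.00060601]), 'tau': array([-2.17717575e-04, -5.96451688e+01,  1.60784606e+00, -2.81190258e+01,
        1.24972727e-02,  9.35250049e-03, -1.61333986e-07]), 'tcp_pos': array([ 0.15557984, -0.65621989,  0.24900673]), 'orientation': array([-3.11848880e+00, -3.64670658e-01,  5.66407503e-04]), 'contact_force': array([-0.44334488, -0.0957648 ,  0.21777211]), 'moment': array([-0.00845271, -0.00144229, -0.00166809]), 'gripper_force': 0.0, 'grip_width': 0.08537980742933705}
scene {'fx': 397.67270826834505, 'fy': 397.67270826834505, 'cx': 278.0411721533908, 'cy': 206.39328160729488, 'k1': -0.08900269952417009, 'world_from_camera': array([[-7.63349558e-02,  7.19004353e-01, -6.90800778e-01,
         1.22541506e+00],
       [ 9.97082224e-01,  5.49690429e-02, -5.29664233e-02,
         5.75991211e-02],
       [-1.10431349e-04, -6.92828366e-01, -7.21102519e-01,
    
[... 1380 characters left out ...]
68.4, 256.0, 38.9, 53.2]), (0.61, [222.2, 249.0, 43.3, 54.4]), (0.48, [312.7, 261.5, 41.8, 54.4])]
tea_jar top [(0.69, [295.8, 181.6, 35.7, 36.8])]
milk_tray scene [(0.93, [414.4, 268.1, 82.7, 42.5]), (0.59, [269.4, 272.3, 134.8, 46.8]), (0.22, [223.2, 252.2, 38.3, 51.6])]
milk_tray top [(0.87, [170.8, 194.4, 67.7, 39.5]), (0.35, [252.8, 178.6, 28.4, 42.0])]
sweetener scene [(0.71, [239.0, 314.2, 17.6, 23.0])]
sweetener top [(0.71, [252.4, 240.2, 31.0, 37.3]), (0.65, [311.6, 139.3, 14.5, 19.7])]
mug scene [(0.96, [236.9, 206.2, 37.7, 39.2]), (0.94, [317.4, 210.2, 26.9, 40.5]), (0.58, [155.6, 159.0, 14.6, 17.4])]
mug top [(0.86, [251.6, 242.4, 29.8, 40.4]), (0.61, [333.6, 247.6, 40.8, 30.8])]
```

View pics/scene0.png

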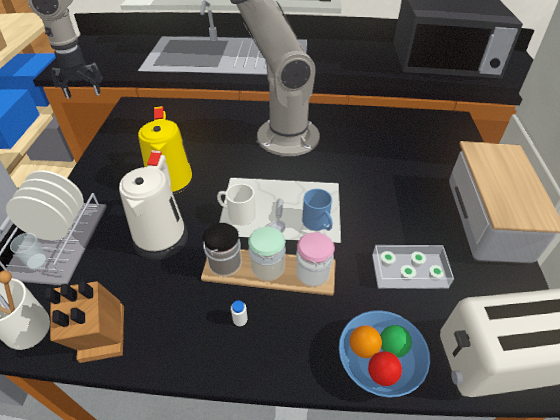

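View pics/top0.png

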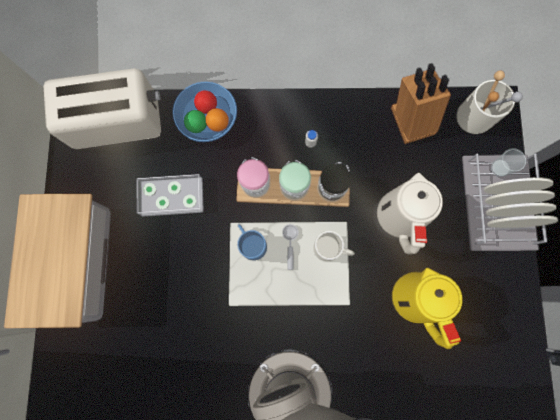

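The scene view shows the cream kettle at (150,205) with its red switch at (155,159). The yellow look-alike is behind it at (165,155). The black lid is at (221,237), the mint lid at (267,241), the pink lid at (315,246) and the milk tray at (414,267). In the top view, the cream switch is at (420,234) with the knob at (421,195), the black lid is at (334,178), and the tray is at (170,195).

```bash
cat > m.py <<'E'
from h import *
im={n:cv2.imread(f'pics/{n}0.png') for n in('scene','top')}
def tri(a,b):
    (o1,d1),(o2,d2)=ray('scene',*a),ray('top',*b)
    d1/=np.linalg.norm(d1);d2/=np.linalg.norm(d2)
    t=np.linalg.lstsq(np.c_[d1,-d2],o2-o1,rcond=None)[0]
    p,q=o1+t[0]*d1,o2+t[1]*d2; return (p+q)/2,np.linalg.norm(p-q)
def red(n,box):
    x0,y0,x1,y1=box; c=im[n][y0:y1,x0:x1].astype(int)
    m=((c[...,2]>110)&(c[...,1]<70)&(c[...,0]<70)).astype(np.uint8)
    r=cv2.minAreaRect(cv2.findNonZero(m)); M=cv2.moments(m,True)
    print(n,m.sum(),M['m10']/M['m00']+x0,M['m01']/M['m00']+y0,(cv2.boxPoints(r)+[x0,y0]).round(1).tolist())
    return M['m10']/M['m00']+x0,M['m01']/M['m00']+y0
a=red('scene',(140,147,172,172)); b=red('top',(405,215,435,250))
print('switch',tri(a,b), atz('top',*b,.232))
print('knob top @.241',atz('top',421.5,195.5,.241))
def ell(mask):
    return 
for nm,z in (('coffee_jar',.141),('sugar_jar',.141),('tea_jar',.141),('milk_tray',.045)):
    d=silhouettes(nm,'top')[0]; print(nm,d['extent'],atz('top',*d['extent'][:2],z))
print('blacklid',atz('top',335,178,.141),atz('scene',221,235,.141), 'pink',atz('scene',315,245,.141),atz('top',253,174,.141))
for p in [(137,179),(200,176),(203,213),(139,215)]: print(atz('top',*p,.045))
for p in [(376,247),(449,247),(452,287),(378,287)]: print(atz('scene',*p,.045))
T=np.hstack([cv2.resize(im['top'][180:260,370:450],(390,390),interpolation=2),cv2.resize(im['scene'][140:220,120:200],(390,390),interpolation=2)])
cv2.imwrite('pics/c1.png',T)
E
python3 m.py
```

```text
scene 124 153.71774193548387 158.6290322580645 [[146.8, 163.6], [151.3, 150.1], [160.3, 153.1], [155.8, 166.6]]
top 116 420.58620689655174 232.18965517241378 [[414.9, 227.0], [424.9, 226.0], [426.5, 242.0], [416.5, 243.0]]
switch (array([ 0.43428308, -0.33694283,  0.22387763]), np.float64(0.002925734894681355)) [ 0.43351938 -0.33595387  0.232     ]
knob top @.241 [ 0.52713587 -0.3416046   0.241     ]
coffee_jar [336.2, 179.2, 34.0, 37.7] [ 0.59884501 -0.13612534  0.141     ]
sugar_jar [253.8, 177.2, 32.9, 44.5] [0.60662875 0.09750025 0.141     ]
tea_jar [295.8, 181.6, 35.7, 36.8] [ 0.59279831 -0.02165019  0.141     ]
milk_tray [170.8, 194.4, 67.7, 39.5] [0.58049245 0.35753489 0.045     ]
blacklid [ 0.60238319 -0.13282697  0.141     ] [ 0.61368213 -0.12977493  0.141     ] pink [0.62720776 0.10065061 0.141     ] [0.61604717 0.0998432  0.141     ]
[0.62957937 0.46276666 0.045     ]
[0.63778889 0.27047646 0.045     ]
[0.52214979 0.25793478 0.045     ]
[0.51746424 0.45038378 0.045     ]
[0.54564161 0.27129077 0.045     ]
[0.53183572 0.47330602 0.045     ]
[0.66116764 0.45359301 0.045     ]
[0.67269632 0.2650267  0.045     ]
```

View pics/c1.png

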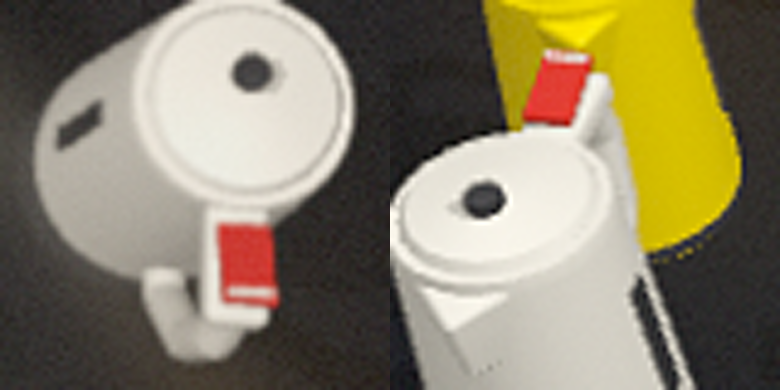

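The crop shows the paddle tilted up, centred at (420,232) in the top view. The handle points towards the robot, and the distance from axis to paddle is 95 mm against an expected 91 mm. Next I'll refine the lids and the tray, and work out the first move.

```bash
cat > m2.py <<'E'
from m import *
def blobs(n,box,f,amin):
    x0,y0,x1,y1=box; c=cv2.cvtColor(im[n],cv2.COLOR_BGR2HSV)[y0:y1,x0:x1].astype(int)
    k,_,st,ce=cv2.connectedComponentsWithStats(f(c).astype(np.uint8))
    return [(st[i],ce[i]+[x0,y0]) for i in range(1,k) if st[i,4]>=amin]
g=lambda c:(c[...,0]>40)&(c[...,0]<90)&(c[...,1]>80)
S=sorted([tuple(c) for s,c in blobs('scene',(372,242,455,292),g,5)]); T=sorted([tuple(c) for s,c in blobs('top',(135,173,206,217),g,5)],reverse=True)
print(len(S),len(T))
for a,b in zip(S,T): print(np.round(a),np.round(b),tri(a,b), atz('top',*b,.03)[:2])
P=lambda c:(c[...,0]>140)&(c[...,0]<178)&(c[...,1]>50)
M=lambda c:(c[...,0]>50)&(c[...,0]<90)&(c[...,1]>30)
for nm,f,bs,bt in(('pink',P,(290,225,340,285),(235,155,273,200)),('mint',M,(245,225,290,280),(275,155,315,200))):
    a=max(blobs('scene',bs,f,40),key=lambda q:q[0][4]);b=max(blobs('top',bt,f,40),key=lambda q:q[0][4])
    print(nm,a,b,tri(a[1],b[1]))
E
python3 m2.py | tail -n +21
python3 - <<'E'
from h import *
R0=R.from_rotvec(telemetry.get_obs()['orientation']); p=telemetry.get_obs()['tcp_pos']
print(R0.as_matrix().round(3)); print(R0.inv().apply(np.array([.427,-.336,.35])-p))
E
```

```text
[418. 257.] [162. 202.] (array([0.55973195, 0.38767873, 0.0294041 ]), np.float64(0.000423424447818866)) [0.5596361  0.38772204]
[437. 271.] [149. 189.] (array([0.60205645, 0.4304194 , 0.02891076]), np.float64(0.0002093348594157437)) [0.60180824 0.43017049]
pink (array([  7,   8,  38,  30, 862], dtype=int32), array([315.31786543, 247.01392111])) (array([  1,   4,  33,  31, 782], dtype=int32), array([252.18797954, 173.6943734 ])) (array([0.62123755, 0.10291297, 0.12578907]), np.float64(0.0010660470239158596))
mint (array([  3,   2,  38,  29, 846], dtype=int32), array([266.31678487, 241.06264775])) (array([  5,   7,  31,  31, 755], dtype=int32), array([294.76821192, 176.73245033])) (array([ 0.61134768, -0.01883702,  0.12519708]), np.float64(0.0006039216790233846))
[[ 0.973  0.231  0.   ]
 [ 0.231 -0.973 -0.   ]
 [ 0.     0.    -1.   ]]
[ 0.33795497 -0.24957041 -0.09998942]
```

Emit:
apply_moves:
  moves:
    - [0, 0, 0, 0, 0, -0.03, -1]
    - [0, 0, 0, 0, 0, -0.03, -1]
    - [0, 0, 0, 0, 0, -0.03, -1]
    - [0, 0, 0, 0, 0, -0.03, -1]
    - [0, 0, 0, 0, 0, 0, -1]
    - [0, 0, 0, 0, 0, 0, -1]
    - [0, 0, 0, 0, 0, 0, -1]
    - [0, 0, 0, 0, 0, 0, -1]
  grip_force: 20

```text
clock: 2.07
tcp_pos: [0.1556, -0.6561, 0.3684]
orientation: [-3.118, -0.365, 0.001]
contact_force: [1.1, -0.3, -0.1]
grip_width: -0.0002
gripper_force: 0.0
```

Emit:
apply_moves:
  moves:
    - [0, 0, 0, 0.015, -0.011, 0, -1]
    - [0, 0, 0, 0.03, -0.022, 0, -1]
    - [0, 0, 0, 0.03, -0.022, 0, -1]
    - [0, 0, 0, 0.03, -0.022, 0, -1]
    - [0, 0, 0, 0.03, -0.022, 0, -1]
    - [0, 0, 0, 0.03, -0.022, 0, -1]
    - [0, 0, 0, 0.03, -0.022, 0, -1]
    - [0, 0, 0, 0.03, -0.022, 0, -1]

```text
clock: 2.73
tcp_pos: [0.3371, -0.4423, 0.3687]
orientation: [-3.119, -0.365, 0.002]
contact_force: [0.8, -0.7, -0.2]
grip_width: -0.0002
gripper_force: 0.0
```

Emit:
apply_moves:
  moves:
    - [0, 0, 0, 0.03, -0.022, 0, -1]
    - [0, 0, 0, 0.03, -0.022, 0, -1]
    - [0, 0, 0, 0.03, -0.022, 0, -1]
    - [0, 0, 0, 0.023, -0.019, 0, -1]
    - [0, 0, 0, 0, 0, 0, -1]
    - [0, 0, 0, 0, 0, 0, -1]
    - [0, 0, 0, 0, 0, 0, -1]
    - [0, 0, 0, 0, 0, 0, -1]

```text
clock: 3.4
tcp_pos: [0.4257, -0.3368, 0.3693]
orientation: [-3.12, -0.361, 0.002]
contact_force: [-0.2, -0.7, -0.5]
grip_width: 0.0004
gripper_force: 0.0
```

Run:
```python
from h import *
s=telemetry.get_obs(); f=grab_frame('wrist'); cv2.imwrite('pics/w1.png',f)
c=calibration('wrist'); print(c,s['tcp_pos'],s['contact_force'])
Rt=R.from_rotvec(s['orientation']).as_matrix(); M=np.array(c['mount'])
W=np.eye(4);W[:3,:3]=Rt;W[:3,3]=s['tcp_pos'];W=W@M
np.save('w1.npy',W)
def proj(p):
    q=W[:3,:3].T@(np.array(p)-W[:3,3]);a,b=q[:2]/q[2];k=1+c['k1']*(a*a+b*b);return c['fx']*a*k+c['cx'],c['fy']*b*k+c['cy']
print('switch press',proj([.427,-.336,.234]),'knob',proj([.529,-.342,.241]))
cv2.imwrite('pics/s1.png',np.hstack([cv2.resize(grab_frame('scene')[100:260,80:240],(400,400)),cv2.resize(f,(400,300))[:].copy() if 0 else cv2.copyMakeBorder(cv2.resize(f,(400,300)),0,100,0,0,0)]))
```

```text
{'fx': 311.85240075035034, 'fy': 311.85240075035034, 'cx': 279.0949902191384, 'cy': 208.25278267604233, 'k1': 0.009767440117323401, 'mount': array([[-5.90783869e-04, -9.50776623e-01, -3.09876530e-01,
         8.11282332e-02],
       [ 9.99999825e-01, -5.51879298e-04, -2.13213405e-04,
         2.92787162e-04],
       [ 3.17038798e-05, -3.09876601e-01,  9.50776783e-01,
        -1.23067632e-01],
       [ 0.00000000e+00,  0.00000000e+00,  0.00000000e+00,
         1.00000000e+00]])} [ 0.42572051 -0.33681666  0.36930772] [-0.24119474 -0.69976772 -0.46201578]
switch press (np.float64(278.3269487612291), np.float64(203.10437716027178)) knob (np.float64(317.1540258468217), np.float64(80.46272194409282))
```

View pics/s1.png

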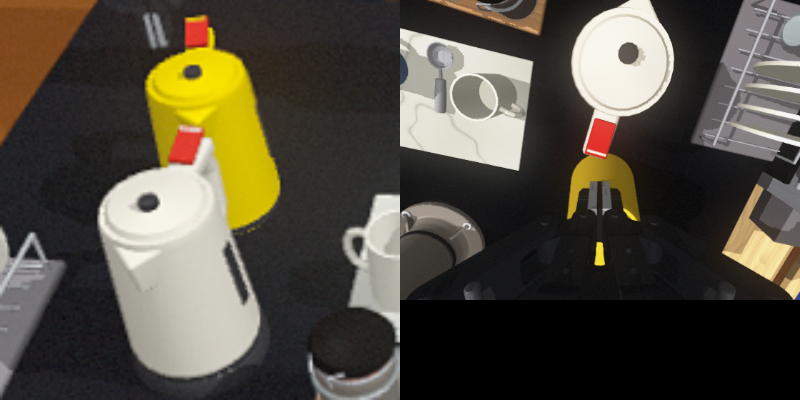

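The wrist view shows the cream kettle's red paddle just ahead of the shut fingers, at about (280,192) in frame pixels, with the knob at about (319,74). That agrees with the prediction, so I'll compute the press point from it.

```bash
cat > w.py <<'E'
from h import *
c=calibration('wrist')
def wz(W,u,v,z):
    x=(u-c['cx'])/c['fx'];y=(v-c['cy'])/c['fy'];a,b=x,y
    for _ in range(20):
        k=1+c['k1']*(a*a+b*b);a,b=x/k,y/k
    d=W[:3,:3]@[a,b,1];return W[:3,3]+d*(z-W[2,3])/d[2]
def pose():
    s=telemetry.get_obs();W=np.eye(4);W[:3,:3]=R.from_rotvec(s['orientation']).as_matrix();W[:3,3]=s['tcp_pos'];return W,W@np.array(c['mount'])
E
python3 - <<'E'
from w import *
f=cv2.imread('pics/w1.png').astype(int);W=np.load('w1.npy')
m=((f[...,2]>120)&(f[...,1]<80)&(f[...,0]<80)).astype(np.uint8);m[:150]=0;m[240:]=0
q=cv2.findNonZero(m);B=cv2.boxPoints(cv2.minAreaRect(q));print(B, len(q))
ce=q.reshape(-1,2).mean(0);print('cen',ce,wz(W,*ce,.231))
for b in B: print(wz(W,*b,.231))
print('knob',wz(W,319.5,74.5,.239))
E
```

```text
[[257.91083 214.50317]
 [272.57642 164.6401 ]
 [302.84076 173.54138]
 [288.17517 223.40445]] 1464
cen [280.72062842 191.94330601] [ 0.43642664 -0.3359239   0.231     ]
[ 0.41165542 -0.32096551  0.231     ]
[ 0.45803103 -0.32378149  0.231     ]
[ 0.45646859 -0.35052678  0.231     ]
[ 0.40957121 -0.34911159  0.231     ]
knob [ 0.53356933 -0.34279867  0.239     ]
```

Emit:
apply_moves:
  moves:
    - [0, 0, 0, 0, -0.001, 0.02, -1]
    - [0, 0, 0, 0, 0, 0.025, -1]
    - [0, 0, 0, 0, 0, 0.025, -1]
    - [0, 0, 0, 0, 0, 0.02, -1]
    - [0, 0, 0, 0, 0, 0.012, -1]
    - [0, 0, 0, 0, 0, 0, -1]
    - [0, 0, 0, 0, 0, 0, -1]
    - [0, 0, 0, 0, 0, 0, -1]

```text
clock: 4.17
tcp_pos: [0.427, -0.3354, 0.269]
orientation: [3.119, 0.363, 0.002]
contact_force: [0.4, 0.1, -0.1]
grip_width: 0.0003
gripper_force: 0.0
```

Emit:
apply_moves:
  moves:
    - [0, 0, 0, 0, 0, 0.002, -1]
    - [0, 0, 0, 0, 0, 0.002, -1]
    - [0, 0, 0, 0, 0, 0.002, -1]
    - [0, 0, 0, 0, 0, 0.002, -1]
    - [0, 0, 0, 0, 0, 0.002, -1]
    - [0, 0, 0, 0, 0, 0.002, -1]
    - [0, 0, 0, 0, 0, 0, -1]
    - [0, 0, 0, 0, 0, 0, -1]

```text
clock: 4.83
tcp_pos: [0.4267, -0.3346, 0.2559]
orientation: [-3.12, -0.365, 0.0]
contact_force: [0.6, -0.2, 0.7]
grip_width: -0.0004
gripper_force: 0.0
```

Emit:
apply_moves:
  moves:
    - [0, 0, 0, 0, 0, 0.0015, -1]
    - [0, 0, 0, 0, 0, 0.0015, -1]
    - [0, 0, 0, 0, 0, 0.0015, -1]
    - [0, 0, 0, 0, 0, 0.0015, -1]
    - [0, 0, 0, 0, 0, 0.0015, -1]
    - [0, 0, 0, 0, 0, 0, -1]
    - [0, 0, 0, 0, 0, 0, -1]
    - [0, 0, 0, 0, 0, 0, -1]

```text
clock: 5.5
tcp_pos: [0.4268, -0.3346, 0.2484]
orientation: [-3.12, -0.365, -0.0]
contact_force: [-0.6, 1.0, 0.7]
grip_width: -0.0001
gripper_force: 0.2
```

Emit:
apply_moves:
  moves:
    - [0, 0, 0, 0, 0, 0.001, -1]
    - [0, 0, 0, 0, 0, 0.001, -1]
    - [0, 0, 0, 0, 0, 0.001, -1]
    - [0, 0, 0, 0, 0, 0, -1]
    - [0, 0, 0, 0, 0, 0, -1]
    - [0, 0, 0, 0, 0, 0, -1]
    - [0, 0, 0, 0, 0, 0, -1]
    - [0, 0, 0, 0, 0, 0, -1]

```text
clock: 6.17
tcp_pos: [0.4268, -0.3345, 0.2454]
orientation: [-3.12, -0.365, -0.0]
contact_force: [0.4, -0.8, 0.5]
grip_width: 0.0003
gripper_force: 0.1
```

Emit:
apply_moves:
  moves:
    - [0, 0, 0, 0, 0, 0.0005, -1]
    - [0, 0, 0, 0, 0, 0.0005, -1]
    - [0, 0, 0, 0, 0, 0.0005, -1]
    - [0, 0, 0, 0, 0, 0.0005, -1]
    - [0, 0, 0, 0, 0, 0, -1]
    - [0, 0, 0, 0, 0, 0, -1]
    - [0, 0, 0, 0, 0, 0, -1]
    - [0, 0, 0, 0, 0, 0, -1]

```text
clock: 6.83
tcp_pos: [0.4268, -0.3347, 0.2435]
orientation: [3.12, 0.365, 0.0]
contact_force: [-1.1, -0.4, 0.4]
grip_width: 0.0
gripper_force: 0.4
```

Run:
```python
from h import *
f=grab_frame('scene');w=grab_frame('wrist');cv2.imwrite('pics/w2.png',w)
print(telemetry.get_obs()['contact_force'])
cv2.imwrite('pics/s2.png',np.hstack([cv2.resize(f[110:190,110:190],(400,400),interpolation=2),cv2.resize(w[120:280,200:360],(400,400),interpolation=2)]))
```

```text
[-0.63028549 -0.68654978  1.43100619]
```

View pics/s2.png

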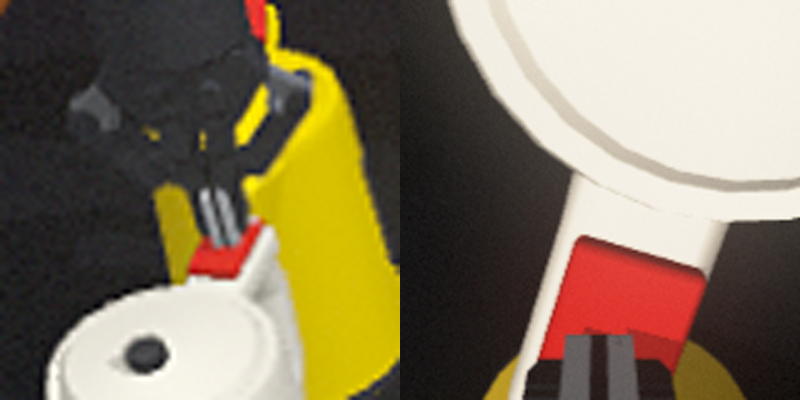

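The fingertips are centred on the outer part of the cream kettle's paddle, clear of the lid rim. There's no hard stop felt yet, so I'll continue gently.

Emit:
apply_moves:
  moves:
    - [0, 0, 0, 0, 0, 0.0005, -1]
    - [0, 0, 0, 0, 0, 0, -1]
    - [0, 0, 0, 0, 0, 0.0005, -1]
    - [0, 0, 0, 0, 0, 0, -1]
    - [0, 0, 0, 0, 0, 0, -1]
    - [0, 0, 0, 0, 0, 0, -1]
    - [0, 0, 0, 0, 0, 0, -1]
    - [0, 0, 0, 0, 0, 0, -1]

```text
clock: 7.6
tcp_pos: [0.4267, -0.3346, 0.2427]
orientation: [3.12, 0.365, 0.0]
contact_force: [-2.1, 1.1, 5.9]
grip_width: 0.0
gripper_force: 2.6
```

Emit:
apply_moves:
  moves:
    - [0, 0, 0, 0, 0, 0.0005, -1]
    - [0, 0, 0, 0, 0, 0, -1]
    - [0, 0, 0, 0, 0, 0.0005, -1]
    - [0, 0, 0, 0, 0, 0, -1]
    - [0, 0, 0, 0, 0, 0, -1]
    - [0, 0, 0, 0, 0, 0, -1]
    - [0, 0, 0, 0, 0, 0, -1]
    - [0, 0, 0, 0, 0, 0, -1]

```text
clock: 8.27
tcp_pos: [0.4267, -0.3347, 0.2426]
orientation: [3.12, 0.364, 0.0]
contact_force: [-4.8, 1.7, 11.4]
grip_width: 0.0
gripper_force: 5.8
```

The hard stop is reached at z=0.2426 with 11 N, where the expected height was 0.243. I'll lift straight up and check.

Emit:
apply_moves:
  moves:
    - [0, 0, 0, 0, 0, -0.004, -1]
    - [0, 0, 0, 0, 0, -0.015, -1]
    - [0, 0, 0, 0, 0, -0.03, -1]
    - [0, 0, 0, 0, 0, -0.03, -1]
    - [0, 0, 0, 0, 0, -0.03, -1]
    - [0, 0, 0, 0, 0, -0.02, -1]
    - [0, 0, 0, 0, 0, 0, -1]
    - [0, 0, 0, 0, 0, 0, -1]

```text
clock: 8.93
tcp_pos: [0.4274, -0.3348, 0.3714]
orientation: [3.119, 0.365, 0.003]
contact_force: [-0.8, -0.1, -0.5]
grip_width: 0.0001
gripper_force: 0.0
```

Run:
```python
from w import *
P,W=pose()
f=grab_frame('scene');w=grab_frame('wrist');cv2.imwrite('pics/w3.png',w);t=grab_frame('top')
print(P.round(3))
for d in silhouettes('coffee_jar','wrist')[:2]: print(d['p'],d['extent'])
cv2.imwrite('pics/s3.png',np.hstack([cv2.resize(f[140:220,120:200],(390,390),interpolation=2),cv2.resize(w[110:240,220:350],(390,390),interpolation=2)]))
a=cv2.imread('pics/top0.png')[205:230,385:440]
print('knob shift',cv2.phaseCorrelate(cv2.cvtColor(cv2.imread('pics/top0.png')[180:212,390:445],6).astype(float),cv2.cvtColor(t[180:212,390:445],6).astype(float)))
```

```text
[[ 0.973  0.231  0.002  0.427]
 [ 0.231 -0.973 -0.001 -0.335]
 [ 0.002  0.002 -1.     0.371]
 [ 0.     0.     0.     1.   ]]
0.8 [150.2, 16.7, 88.6, 31.2]
0.39 [56.3, 112.2, 40.6, 100.8]
knob shift ((0.04422616829975823, -0.0663274547349566), 0.995782717233772)
```

View pics/s3.png

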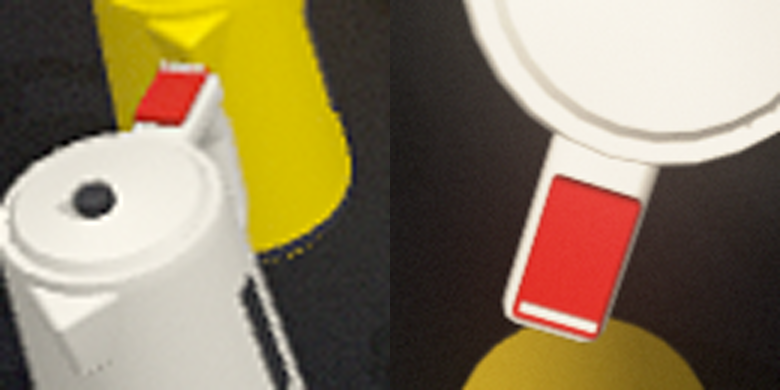

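The paddle now lies flat, and the kettle hasn't moved (0.07 px shift). On to the coffee jar.

Emit:
apply_moves:
  moves:
    - [0, 0, 0, 0.018, -0.012, 0, -1]
    - [0, 0, 0, 0.03, -0.021, 0, -1]
    - [0, 0, 0, 0.03, -0.021, 0, -1]
    - [0, 0, 0, 0.03, -0.021, 0, -1]
    - [0, 0, 0, 0.03, -0.021, 0, -1]
    - [0, 0, 0, 0.03, -0.021, 0, -1]
    - [0, 0, 0, 0.03, -0.021, 0, -1]
    - [0, 0, 0, 0.018, -0.013, 0, -1]

```text
clock: 9.8
tcp_pos: [0.6038, -0.1335, 0.369]
orientation: [-3.117, -0.371, 0.001]
contact_force: [0.1, 0.3, 0.8]
grip_width: -0.0
gripper_force: 0.0
```

Emit:
apply_moves:
  moves:
    - [0, 0, 0, 0, 0, 0, -1]
    - [0, 0, 0, 0, 0, 0, -1]
    - [0, 0, 0, 0, 0, 0.02, -1]
    - [0, 0, 0, 0, 0, 0.02, -1]
    - [0, 0, 0, 0, 0, 0.02, -1]
    - [0, 0, 0, 0, 0, 0, -1]
    - [0, 0, 0, 0, 0, 0, -1]
    - [0, 0, 0, 0, 0, 0, -1]

```text
clock: 10.47
tcp_pos: [0.6021, -0.1389, 0.3116]
orientation: [3.12, 0.363, 0.001]
contact_force: [0.9, 0.0, 0.3]
grip_width: 0.0001
gripper_force: 0.0
```

Run:
```python
from w import *
P,W=pose(); w=grab_frame('wrist'); np.save('w4.npy',W)
print(P[:3,3])
for d in silhouettes('coffee_jar_lid','wrist')[:2]: print(d['p'],d['extent'])
q=W[:3,:3].T@(np.array([.603,-.137,.141])-W[:3,3]);print('pred',c['fx']*q[0]/q[2]+c['cx'],c['fy']*q[1]/q[2]+c['cy'])
cv2.imwrite('pics/w4.png',w)
```

```text
[ 0.60210918 -0.1388813   0.31155466]
0.59 [275.9, 181.2, 89.7, 100.7]
pred 277.05872007889326 192.91314580139408
```

View pics/w4.png

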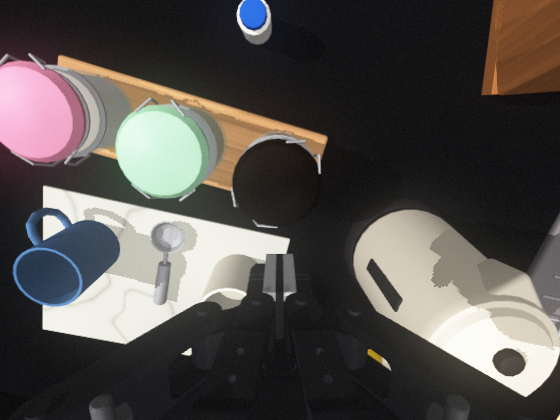

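The wrist view shows the black lid at (277,182), mint at (163,151) and pink at (40,112).

Run:
```python
from w import *
W=np.load('w4.npy')
for p in((276.5,182),(163,151),(40,112)): print(wz(W,*p,.138))
f=cv2.imread('pics/w4.png')
```

```text
[ 0.61278799 -0.13414576  0.138     ]
[ 0.61742683 -0.02327631  0.138     ]
[0.62684854 0.08841827 0.138     ]
```

Run:
```python
from w import *
W=np.load('w4.npy')
for z in(.118,.124):
  for p in((276.5,182),(163,151),(40,112)): print(wz(W,*p,z))
for z in(.118,.124): print(atz('top',335,178,z),atz('scene',221,236,z))
```

```text
[ 0.60818826 -0.13506529  0.118     ]
[ 0.61313982 -0.016722    0.118     ]
[0.62319666 0.10250205 0.118     ]
[ 0.60956818 -0.13478943  0.124     ]
[ 0.61442592 -0.01868829  0.124     ]
[0.62429223 0.09827692 0.124     ]
[ 0.60856112 -0.13541504  0.118     ] [ 0.59819287 -0.13494181  0.118     ]
[ 0.60694949 -0.13473989  0.124     ] [ 0.60305451 -0.13344941  0.124     ]
```

Emit:
apply_moves:
  moves:
    - [0, 0, 0, 0.004, -0.002, 0.015, -1]
    - [0, 0, 0, 0, 0, 0.025, -1]
    - [0, 0, 0, 0, 0, 0.025, -1]
    - [0, 0, 0, 0, 0, 0.025, -1]
    - [0, 0, 0, 0, 0, 0.015, -1]
    - [0, 0, 0, 0, 0, 0.006, -1]
    - [0, 0, 0, 0, 0, 0, -1]
    - [0, 0, 0, 0, 0, 0, -1]

```text
clock: 11.23
tcp_pos: [0.6063, -0.1351, 0.2008]
orientation: [3.12, 0.365, 0.003]
contact_force: [-0.1, 0.6, 0.5]
grip_width: 0.0
gripper_force: 0.0
```

Run:
```python
from w import *
P,W=pose(); print(P[:3,3])
w=grab_frame('wrist'); s=grab_frame('scene')
cv2.imwrite('pics/s5.png',np.hstack([cv2.resize(s[180:300,170:290],(390,390),interpolation=2),cv2.resize(w[90:370,140:420],(390,390))]))
```

```text
[ 0.60632073 -0.13505947  0.20080388]
```

View pics/s5.png

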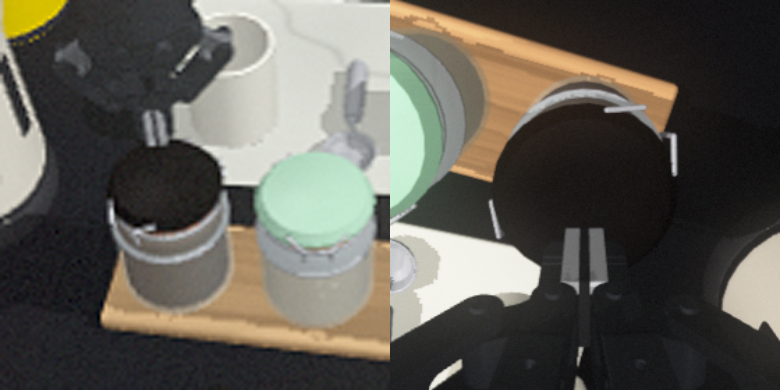

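The fingertips are centred over the black lid, about 4 cm above it. I'll hold there.

Emit:
apply_moves:
  moves:
    - [0, 0, 0, 0, 0, 0.003, -1]
    - [0, 0, 0, 0, 0, 0.003, -1]
    - [0, 0, 0, 0, 0, 0, -1]
    - [0, 0, 0, 0, 0, 0, -1]
    - [0, 0, 0, 0, 0, 0, -1]
    - [0, 0, 0, 0, 0, 0, -1]
    - [0, 0, 0, 0, 0, 0, -1]
    - [0, 0, 0, 0, 0, 0, -1]

```text
clock: 12.0
tcp_pos: [0.6055, -0.135, 0.1936]
orientation: [3.12, 0.365, 0.0]
contact_force: [-0.7, -0.1, 0.7]
grip_width: 0.0001
gripper_force: 0.0
```

Emit:
apply_moves:
  moves:
    - [0, 0, 0, 0, 0, 0, -1]
    - [0, 0, 0, 0, 0, 0, -1]
    - [0, 0, 0, 0, 0, 0, -1]
    - [0, 0, 0, 0, 0, 0, -1]
    - [0, 0, 0, 0, 0, 0, -1]
    - [0, 0, 0, 0, 0, 0, -1]
    - [0, 0, 0, 0, 0, 0, -1]
    - [0, 0, 0, 0, 0, 0, -1]

```text
clock: 12.67
tcp_pos: [0.6055, -0.1349, 0.1935]
orientation: [-3.12, -0.365, -0.0]
contact_force: [-0.2, 0.4, -0.4]
grip_width: -0.0
gripper_force: 0.0
```

Emit:
apply_moves:
  moves:
    - [0, 0, 0, 0, 0, 0, -1]
    - [0, 0, 0, 0, 0, 0, -1]
    - [0, 0, 0, 0, 0, 0, -1]
    - [0, 0, 0, 0, 0, 0, -1]
    - [0, 0, 0, 0, 0, 0, -1]
    - [0, 0, 0, 0, 0, 0, -1]
    - [0, 0, 0, 0, 0, 0, -1]
    - [0, 0, 0, 0, 0, 0, -1]

```text
clock: 13.33
tcp_pos: [0.6055, -0.135, 0.1935]
orientation: [3.12, 0.365, 0.0]
contact_force: [-0.4, 0.3, -0.9]
grip_width: -0.0
gripper_force: 0.0
```

Emit:
apply_moves:
  moves:
    - [0, 0, 0, 0, 0, 0, -1]
    - [0, 0, 0, 0, 0, 0, -1]
    - [0, 0, 0, 0, 0, 0, -1]
    - [0, 0, 0, 0, 0, 0, -1]
    - [0, 0, 0, 0, 0, 0, -1]
    - [0, 0, 0, 0, 0, 0, -1]
    - [0, 0, 0, 0, 0, 0, -1]
    - [0, 0, 0, 0, 0, 0, -1]

```text
clock: 14.0
tcp_pos: [0.6055, -0.135, 0.1935]
orientation: [3.12, 0.365, 0.0]
contact_force: [0.1, 0.2, 0.2]
grip_width: -0.0001
gripper_force: 0.0
```

Emit:
apply_moves:
  moves:
    - [0, 0, 0, 0, 0, 0, -1]
    - [0, 0, 0, 0, 0, 0, -1]
    - [0, 0, 0, 0, 0, 0, -1]
    - [0, 0, 0, 0, 0, 0, -1]
    - [0, 0, 0, 0, 0, 0, -1]
    - [0, 0, 0, 0, 0, 0, -1]
    - [0, 0, 0, 0, 0, 0, -1]
    - [0, 0, 0, 0, 0, 0, -1]

```text
clock: 14.67
tcp_pos: [0.6055, -0.135, 0.1935]
orientation: [3.12, 0.365, 0.0]
contact_force: [0.1, 0.4, 0.1]
grip_width: -0.0
gripper_force: 0.0
```

Emit:
apply_moves:
  moves:
    - [0, 0, 0, 0, 0, -0.02, -1]
    - [0, 0, 0, 0, 0, -0.035, -1]
    - [0, 0, 0, 0, 0, -0.035, -1]
    - [0, 0, 0, 0, 0, -0.035, -1]
    - [0, 0, 0, 0, 0, -0.035, -1]
    - [0, 0, 0, 0, 0, -0.035, -1]
    - [0, 0, 0, 0, 0, -0.02, -1]
    - [0, 0, 0, 0, 0, 0, -1]

```text
clock: 15.33
tcp_pos: [0.6073, -0.1349, 0.4146]
orientation: [3.118, 0.364, 0.014]
contact_force: [1.0, -0.5, 1.2]
grip_width: 0.0003
gripper_force: 0.0
```

Emit:
apply_moves:
  moves:
    - [0, 0, 0, -0.011, -0.033, 0, -1]
    - [0, 0, 0, -0.011, -0.033, 0, -1]
    - [0, 0, 0, -0.011, -0.033, 0, -1]
    - [0, 0, 0, -0.011, -0.033, 0, -1]
    - [0, 0, 0, -0.011, -0.033, 0, -1]
    - [0, 0, 0, -0.011, -0.033, 0, -1]
    - [0, 0, 0, -0.011, -0.033, 0, -1]
    - [0, 0, 0, -0.011, -0.033, 0, -1]

```text
clock: 16.0
tcp_pos: [0.4575, 0.1027, 0.4079]
orientation: [3.12, 0.365, -0.001]
contact_force: [0.5, 0.2, -0.2]
grip_width: 0.0003
gripper_force: 0.0
```

Emit:
apply_moves:
  moves:
    - [0, 0, 0, 0.022, -0.028, 0, -1]
    - [0, 0, 0, 0.022, -0.028, 0, -1]
    - [0, 0, 0, 0.022, -0.028, 0, -1]
    - [0, 0, 0, 0.022, -0.028, 0, -1]
    - [0, 0, 0, 0.022, -0.028, 0, -1]
    - [0, 0, 0, 0.022, -0.028, 0, -1]
    - [0, 0, 0, 0.022, -0.028, 0, -1]
    - [0, 0, 0, 0.022, -0.028, 0, -1]

```text
clock: 16.67
tcp_pos: [0.5791, 0.3615, 0.4074]
orientation: [3.12, 0.364, -0.002]
contact_force: [0.9, 0.4, 1.6]
grip_width: -0.0001
gripper_force: 0.0
```

Emit:
apply_moves:
  moves:
    - [0, 0, 0, 0, 0, 0, -1]
    - [0, 0, 0, 0, 0, 0.025, -1]
    - [0, 0, 0, 0, 0, 0.035, -1]
    - [0, 0, 0, 0, 0, 0.035, -1]
    - [0, 0, 0, 0, 0, 0.035, -1]
    - [0, 0, 0, 0, 0, 0.025, -1]
    - [0, 0, 0, 0, 0, 0, -1]
    - [0, 0, 0, 0, 0, 0, -1]

```text
clock: 17.33
tcp_pos: [0.578, 0.3593, 0.2522]
orientation: [3.119, 0.365, -0.005]
contact_force: [0.6, -0.7, 0.4]
grip_width: 0.0001
gripper_force: 0.0
```

```bash
python3 - <<'E'
from w import *
P,W=pose(); print(P.round(4)); w=grab_frame('wrist'); np.save('w6.npy',W)
for d in silhouettes('milk_tray','wrist')[:2]: print(d['p'],d['extent'],wz(W,*d['extent'][:2],.03))
cv2.imwrite('pics/w6.png',w)
E
python3 m2.py | sed -n 18,23p
```

```text
[[ 0.973   0.2306 -0.0028  0.578 ]
 [ 0.2306 -0.973  -0.0018  0.3593]
 [-0.0031  0.0011 -1.      0.2522]
 [ 0.      0.      0.      1.    ]]
0.71 [276.3, 170.0, 190.0, 129.8] [0.58999456 0.36487928 0.03      ]
4 4
[388. 257.] [189. 201.] (array([0.56393292, 0.30465476, 0.02880999]), np.float64(0.0006645299656750076)) [0.56371022 0.30471832]
[408. 271.] [174. 187.] (array([0.60666501, 0.35335971, 0.02891633]), np.float64(2.629157845633958e-05)) [0.60639724 0.35308072]
[418. 257.] [162. 202.] (array([0.55973195, 0.38767873, 0.0294041 ]), np.float64(0.000423424447818866)) [0.5596361  0.38772204]
[437. 271.] [149. 189.] (array([0.60205645, 0.4304194 , 0.02891076]), np.float64(0.0002093348594157437)) [0.60180824 0.43017049]
pink (array([  7,   8,  38,  30, 862], dtype=int32), array([315.31786543, 247.01392111])) (array([  1,   4,  33,  31, 782], dtype=int32), array([252.18797954, 173.6943734 ])) (array([0.62123755, 0.10291297, 0.12578907]), np.float64(0.0010660470239158596))
```

View pics/w6.png

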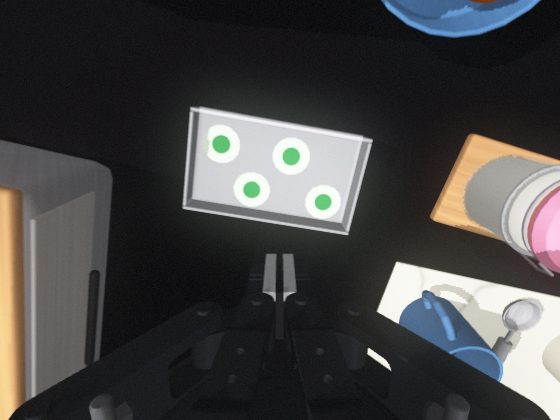

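The wrist view shows the tray's rim corners at (191,108), (371,138), (348,234) and (184,208), so its middle is at about (273,172). All estimates agree on roughly (0.584, 0.364).

Emit:
apply_moves:
  moves:
    - [0, 0, 0, 0.007, -0.004, 0.02, -1]
    - [0, 0, 0, 0, 0, 0.03, -1]
    - [0, 0, 0, 0, 0, 0.03, -1]
    - [0, 0, 0, 0, 0, 0.03, -1]
    - [0, 0, 0, 0, 0, 0.025, -1]
    - [0, 0, 0, 0, 0, 0.015, -1]
    - [0, 0, 0, 0, 0, 0.006, -1]
    - [0, 0, 0, 0, 0, 0, -1]

```text
clock: 18.3
tcp_pos: [0.5842, 0.3655, 0.0969]
orientation: [3.12, 0.365, -0.002]
contact_force: [0.9, 0.6, 0.4]
grip_width: 0.0004
gripper_force: 0.0
```

Emit:
apply_moves:
  moves:
    - [0, 0, 0, 0, 0, 0, -1]
    - [0, 0, 0, 0, 0, 0, -1]
    - [0, 0, 0, 0, 0, 0, -1]
    - [0, 0, 0, 0, 0, 0, -1]
    - [0, 0, 0, 0, 0, 0, -1]
    - [0, 0, 0, 0, 0, 0, -1]
    - [0, 0, 0, 0, 0, 0, -1]
    - [0, 0, 0, 0, 0, 0, -1]

```text
clock: 18.97
tcp_pos: [0.5845, 0.3656, 0.0976]
orientation: [3.12, 0.365, 0.0]
contact_force: [-0.4, 0.5, -0.7]
grip_width: -0.0004
gripper_force: 0.0
```

Run:
```python
from w import *
w=grab_frame('wrist'); s=grab_frame('scene')
cv2.imwrite('pics/s7.png',np.hstack([cv2.resize(s[110:300,110:460],(700,380))[:, :],cv2.resize(w[0:380,190:370],(90,380))]) if 0 else np.vstack([cv2.resize(s[120:300,110:460],(560,288)),cv2.resize(w,(560,420))[40:340]]))
```

```text
(no output)
```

View pics/s7.png

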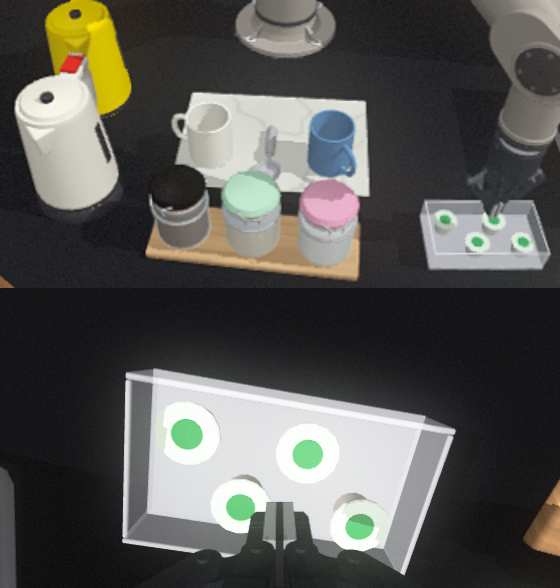

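The fingers hover over the middle of the tray and everything else stands as it was. I'll hold, then hand in.

Emit:
apply_moves:
  moves:
    - [0, 0, 0, 0, 0, 0, -1]
    - [0, 0, 0, 0, 0, 0, -1]
    - [0, 0, 0, 0, 0, 0, -1]
    - [0, 0, 0, 0, 0, 0, -1]
    - [0, 0, 0, 0, 0, 0, -1]
    - [0, 0, 0, 0, 0, 0, -1]
    - [0, 0, 0, 0, 0, 0, -1]
    - [0, 0, 0, 0, 0, 0, -1]

```text
clock: 19.73
tcp_pos: [0.5844, 0.3657, 0.0975]
orientation: [3.12, 0.365, 0.0]
contact_force: [-0.3, 0.0, -0.0]
grip_width: -0.0003
gripper_force: 0.0
```

Emit:
apply_moves:
  moves:
    - [0, 0, 0, 0, 0, 0, -1]
    - [0, 0, 0, 0, 0, 0, -1]
    - [0, 0, 0, 0, 0, 0, -1]
    - [0, 0, 0, 0, 0, 0, -1]
    - [0, 0, 0, 0, 0, 0, -1]
    - [0, 0, 0, 0, 0, 0, -1]
    - [0, 0, 0, 0, 0, 0, -1]
    - [0, 0, 0, 0, 0, 0, -1]

```text
clock: 20.4
tcp_pos: [0.5845, 0.3657, 0.0975]
orientation: [-3.12, -0.365, -0.0]
contact_force: [-0.0, -0.8, -0.4]
grip_width: -0.0002
gripper_force: 0.0
```

Emit:
apply_moves:
  moves:
    - [0, 0, 0, 0, 0, 0, -1]
    - [0, 0, 0, 0, 0, 0, -1]
    - [0, 0, 0, 0, 0, 0, -1]
    - [0, 0, 0, 0, 0, 0, -1]
    - [0, 0, 0, 0, 0, 0, -1]
    - [0, 0, 0, 0, 0, 0, -1]
    - [0, 0, 0, 0, 0, 0, -1]
    - [0, 0, 0, 0, 0, 0, -1]

```text
clock: 21.07
tcp_pos: [0.5845, 0.3656, 0.0975]
orientation: [3.12, 0.365, 0.0]
contact_force: [-0.2, 0.4, 1.4]
grip_width: 0.0003
gripper_force: 0.0
```

```bash
python3 -c "from bench import order; print(order.hand_in())"
```

```text
the job is handed in; nothing more can be done
None
```

I handed the job in at about 21 s, but no verdict came back: the cream kettle's switch is fully down (peak reading about 11 N), the arm pointed at the black coffee lid for about 3 s, and it finished still pointing about 3 cm above the milk tray, touching nothing.

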